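Flip the bamboo box's lid shut and snap its spring clip

TASK

Shut the bamboo box: push its open lid over from behind with the fingertips, bring it down without letting it slam, and press on its front edge until the spring clip on the front of the box snaps over the lid's catch bar. Only push and press: keep off the mirror inside the lid, do not lift or tip the box or shove it from its place, and leave everything else on the vanity as it is.

Things in the scene. Friction and masses are not known exactly. Their poses are not given: they have to be found in the camera images.
- box: Loose bamboo box, about 0.9 kg with its lid; tray 130 mm deep (x) by 150 mm wide (y) by 75 mm high on rubber feet. Origin at the centre of its underside on the vanity top; its z is up, its front (with the chrome spring clip) faces its own -x, towards the robot, and the lid's hinge runs along its +x rim.
- lid (a joint): Angle (rad) of the box's lid: 0 shut on the rim, 1.57 upright, at most 2.2, leaning back beyond the hinge. It starts leaning back. The hinge is stiff (about 0.2 N m of friction): the lid stays at any angle and takes about 2 N at its free edge to move. Coming down, its catch bar lands on the clip's nose at about 0.08 rad and must be pressed past it.
- lid_hinge (a point): Point on the hinge axis, midway along it, at the level of the lid's underside: 65 mm behind the box's centre (box +x) and 75 mm above the vanity. Axes as the box; the hinge axis is box y.
- lid_edge (a point): Middle of the lid's free edge, on its outer face (on top when shut, 85 mm above the vanity). Lid: flat bamboo board, 130 mm from hinge to free edge, 150 mm wide, 10 mm thick; a chrome catch bar 7 mm thick sticks out 8 mm from the middle of the free edge. Moves with the lid: z is the outer face's outward normal, +x points from free edge to hinge.
- lid_press (a point): Place to press: on the outer face of the lid, 25 mm in from the middle of the free edge. Moves with the lid, same axes as lid_edge.
- mirror: Mirror 100 x 115 x 3 mm fixed to the inner face of the lid; not to be touched. Origin at its centre.
- clip (a joint): Swing (rad) of the chrome spring clip on the front of the box: 0 at rest, grows as its top is pushed out; a spring returns it. 22 mm wide, top 95 mm above the vanity. About 8 to 12 N of downward push near the lid's front edge drives the catch bar past its nose (it springs out about 0.06 rad and snaps back), after which it holds the lid down.
- clip_nose (a point): Centre of the clip's rolled nose, 7 mm thick, at the top of the clip: 73 mm in front of the box's centre, 84 mm above the vanity.
- carousel_rim (a point): Point on the rim of the rotating clear acrylic lipstick carousel (fixed foot, 136 mm across, 165 mm high), 68 mm from its axis, 20 mm above the vanity; its x points away from the axis. To be left alone.
- amber_jar: Squat amber glass jar with black lid, 68 mm across, 52 mm high, loose. Origin under its centre. To be left alone.
- polish: Nail polish bottle, pink with black cap, 29 mm across, 72 mm high, loose. Origin under its centre. To be left alone.
- perfume: Perfume bottle with black cap, 30 x 48 mm, 92 mm high, loose. Origin under its centre. To be left alone.
- ring_dish: White ceramic ring dish, 90 mm across, 18 mm high, loose. Origin under its centre. To be left alone.
- tweezers: Chrome tweezers lying flat, about 100 mm long (x) and 8 mm high, loose. Origin under their middle. To be left alone.
- brush_pot: White pot with make-up brushes, 74 mm across, 90 mm high, brushes to 170 mm, loose. Origin under its centre. To be left alone.
There are look-alikes about, which are no part of the job. Leave any pink or purple look-alike of the box alone.

How it is judged:
On the way:
1. the lid has been flipped over past upright and brought down to less than half a radian above the rim, still open (value of joint lid between 0.04 and 0.5 rad), for 0.05 s.
At the end, for the whole second after the job is handed in: The lid is shut to within 0.025 rad, held under the clip, whose swing is back below 0.03 rad; the box stands level and still within 20 mm of its starting place; the jar, polish, perfume, dish, tweezers, brush pot and the carousel's rim are within 20 mm of where they were (value of joint lid below 0.025 rad and value of joint clip below 0.03 rad and linear speed of box below 0.02 m/s and angle between box's own z axis and vertical below 0.05 rad and height (world z) of box below 0.01 m and distance of each of box, amber_jar, polish, perfume, ring_dish, tweezers, brush_pot, carousel_rim from where it was at the start of the episode below 0.02 m); the robot touches nothing.
It fails at once if the mirror inside the lid is touched (more than 0.3 N) (contact force between any of the fingers, the arm and mirror above 0.3 N).
It fails at once if the lid slams (still swinging down faster than 2.5 rad/s in the last half radian above the clip) (value of joint lid between 0.095 and 0.5 rad and velocity of joint lid below -2.5 rad/s).
It fails at once if the box is lifted more than 15 mm or tipped more than 0.15 rad (height (world z) of box above 0.015 m or angle between box's own z axis and vertical above 0.15 rad).
It fails at once if the box is shoved more than 20 mm from its place (distance of box from where it was at the start of the episode above 0.02 m).
It fails at once if a bystander is disturbed: the jar, polish, perfume, dish, tweezers, brush pot or the carousel's rim moves more than 20 mm (distance of any of amber_jar, polish, perfume, ring_dish, tweezers, brush_pot, carousel_rim from where it was at the start of the episode above 0.02 m).
It also fails if it takes over 51 s, if anything falls off the work surface, if the arm or the gripper's body presses on something with over 40 N, if the wrist force passes 120 N, or if a joint passes its speed limit or range.

ROBOT

A 7-joint arm with a two-finger parallel gripper is mounted at the origin on the work surface. World frame = base frame: x ahead of the robot, y to its left, z up, the work surface at z = 0. Lengths are in m, angles in rad, forces in N, time in s.
With the tool pointing down it reaches from about 0.425 to 0.825 m from the base axis. Payload 3.6 kg.
Tool frame: the origin (TCP) lies at the very end of the fingers, on their centre line; the grasp point (between the pads) lies 19 mm behind it; z points along the fingers, y is the direction in which the jaws open and shut (so a half turn about z gives the same grasp; the last joint's range is limited). The gripper opens to 85 mm and grips with 20 to 120 N. Pads are 22 mm wide; open, the fingers measure 114 mm over their backs; the gripper's body (76 mm by 85 mm) begins 54 mm behind the grasp point. The pads swing forward as they close: fully open they stand 13 mm farther back than shut.
Start: joints at [-0.026, 0.615, -0.013, 1.423, 0.008, 1.103, -0.04], TCP at [0.65, 0, 0.231] pointing down, gripper open.
Joint ranges: [-3.12, 3.12], [-0.3, 2.06], [-1.34, 1.32], [0.26, 2.42], [-1.36, 4.5], [0.01, 1.98], [-2.84, 2.84]. Speed limits (rad/s): [2.79, 2.79, 3.14, 3.14, 3.14, 3.14, 3.14].

INTERFACE

Orientations are given as a unit quaternion [w, x, y, z].
In Python, from station import r, optics, order gives the robot as it stands.
- The arm moves only by the tool drive_tool, never from a script. Its argument "series" is a list of rows, each a list of 7 numbers: the shift along the tool's x, y, z in mm, then the turn, a rotation vector about the tool's x, y, z in rad, then the opening, from -1 (shut) to 1 (fully open). In form: [[x, y, z, wx, wy, wz, fingers], ...]. A call has 1 to 20 rows; each row shifts and turns the commanded pose from where the row before left it, along the tool's axes as they then stand; what a row does not reach is not made up. A row lasts 1/12 s, in which the tool goes at most 41.7 mm and 7.16 degrees, less where a joint would pass 70% of its speed; a pose out of reach is approached as far as the arm can. A call is refused whole if a number of a shift passes 41.7 or a number of a turn 0.125, either way. A call with a gripper value outside its range is refused whole. The fingers move at their own pace and stop on an object; "force" is the grip in N (left out, the last holds). Time passes only in rows, so rows that do not move let the fingers close. It gives the time, the measured TCP pose, the force and the opening at its end, in the units of the state.
- r.get_state(): the state, without advancing time (a new reading comes with each control period).
- optics.grab_frame(name): name is "scene" or "side" or "wrist"; returns a dict with "frame" (384x512x3 uint8, red, green, blue), "fx", "fy", "cx", "cy" (pixels), "pose" (4x4, takes a point from camera to world coordinates). Camera axes: x right, y down, z forward; pixel columns grow to the right and rows downward; lengths in m; the calibration is good to about 2 mm. A picture is of the moment at which its call begins. There is no depth.
- order.sign_off(): hands the job in, once; it reports no verdict.
The state is a dict: "clock": time; "joints": joint angles; "joint_vel": joint speeds; "joint_efforts": joint torques, N m; "position": TCP position; "tcp_rot": TCP orientation; "wrist_force": force on the tool from outside, world axes, zero at the start; "moment": the same for the moment, N m; "grip_width": opening from 0.0 (shut) to 1.0 (fully open).
Only numpy, scipy, OpenCV 4.12 (cv2) and the standard library are available. Lean on these libraries where they do the work, as an engineer would, in place of code of your own. Each camera call takes 0.05 s, during which the arm holds its last target.

## Working session

There is one attempt and no reset: what is moved stays moved. The work goes in short steps, Python scripts to look and compute and a tool call to move; the robot and the scene stay as the last step left them, time stands still between calls to the robot, and variables do not carry over. Pictures are saved under pics/ and viewed, and the job is handed in when it is done.

Besides the shell and the picture viewer there is one more tool, called after "Emit:" as a command line: name --pt "numbers of a row" for each row, then --argument value for the rest. drive_tool: Moves the arm, as the interface text tells. Its arguments: {"type":"object","properties":{"series":{"type":"array","items":{"type":"array","items":{"type":"number"}}},"force":{"type":"number"}},"required":["series"]}

```bash
ls; mkdir -p pics
python3 - <<'E'
from station import r, optics, order
import cv2
print(r.get_state())
for n in ["scene","side","wrist"]:
    f=optics.grab_frame(n); cv2.imwrite(f"pics/{n}0.png",f["frame"][:,:,::-1]); print(n,f["fx"],f["fy"],f["cx"],f["cy"],f["pose"])
E
```

```text
pics
{'clock': 0.0, 'joints': array([-0.02649945,  0.61597008, -0.01261307,  1.42494294,  0.00807349,
        1.10337192, -0.0403807 ]), 'joint_vel': array([-1.04426669e-03, -8.15441056e-04,  5.08004600e-04,  1.22987990e-03,
        6.47253830e-04, -1.11205945e-03,  2.54594343e-05]), 'joint_efforts': array([ 1.38264377e-04, -4.69217670e+01,  2.59523503e-01, -1.71036780e+01,
        1.00907375e-02,  9.80606623e-03,  4.10031795e-07]), 'position': array([6.49221757e-01, 1.39335578e-05, 2.30090536e-01]), 'tcp_rot': array([-0.00092815,  0.70708109,  0.70713124, -0.00094054]), 'wrist_force': array([ 0.54524938, -0.07189503,  0.5269383 ]), 'moment': array([0.00610338, 0.05218264, 0.02396092]), 'grip_width': 0.997215042166856}
scene 410.2485835670022 410.2485835670022 248.71633342501997 190.07795883671233 [[ 0.02223857  0.7835838  -0.62088797  1.25947026]
 [ 0.99974525 -0.01503334  0.0168356  -0.17393449]
 [ 0.00385808 -0.6211042  -0.7837185   1.01159599]
 [ 0.          0.          0.          1.        ]]
side 470.67423424936715 470.67423424936715 256.71293993691205 187.14108788661358 [[-0.72560204 -0.48278876  0.49032306 -0.15668317]
 [-0.6881013   0.51350909 -0.51266463  0.52682545]
 [-0.00427663 -0.70938243 -0.70481081  0.99524569]
 [ 0.          0.          0.          1.        ]]
wrist 308.78878186676906 308.78878186676906 257.00743069947805 190.72244107041803 [[ 9.99999786e-01  8.26301927e-05 -6.48446506e-04  6.49965866e-01]
 [-1.34164657e-04 -9.44916863e-01 -3.27310408e-01  8.35672158e-02]
 [-6.39773761e-04  3.27310425e-01 -9.44916650e-01  3.72291346e-01]
 [ 0.00000000e+00  0.00000000e+00  0.00000000e+00  1.00000000e+00]]
```

View pics/scene0.png

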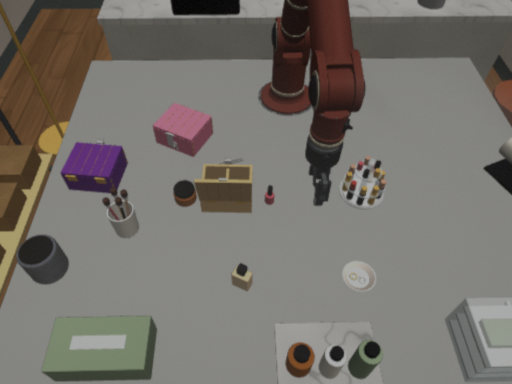

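View pics/side0.png

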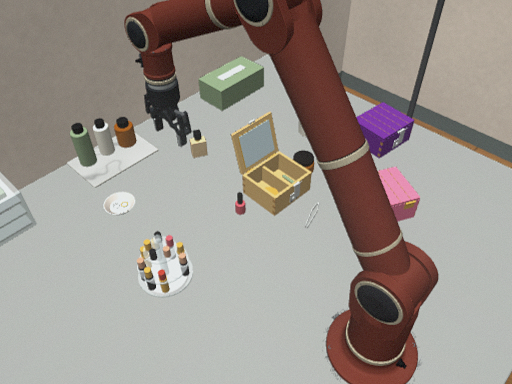

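View pics/wrist0.png

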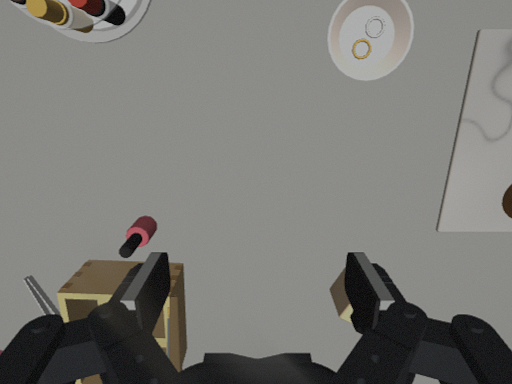

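The bamboo box is at scene (228,187) and side (277,183), with its lid open and the mirror showing. The pink box is at scene (184,129) and the purple one at (96,167); both are look-alikes. Next I'll confirm in enlarged crops.

Run:
```python
import cv2, numpy as np
a=cv2.imread('pics/scene0.png')[140:300,150:310]; b=cv2.imread('pics/side0.png')[100:230,195:355]
cv2.imwrite('pics/c1.png',cv2.resize(a,None,fx=3.75,fy=3.75,interpolation=cv2.INTER_CUBIC))
cv2.imwrite('pics/c2.png',cv2.resize(b,None,fx=4.5,fy=4.5,interpolation=cv2.INTER_CUBIC))
```

```text
(no output)
```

View pics/c1.png

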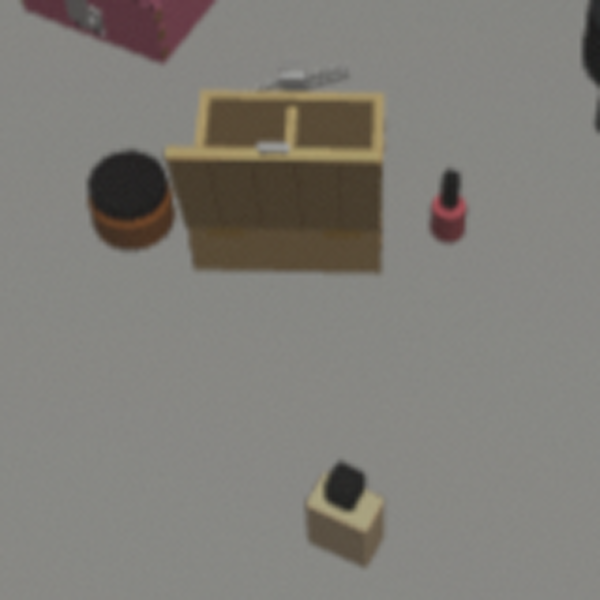

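View pics/c2.png

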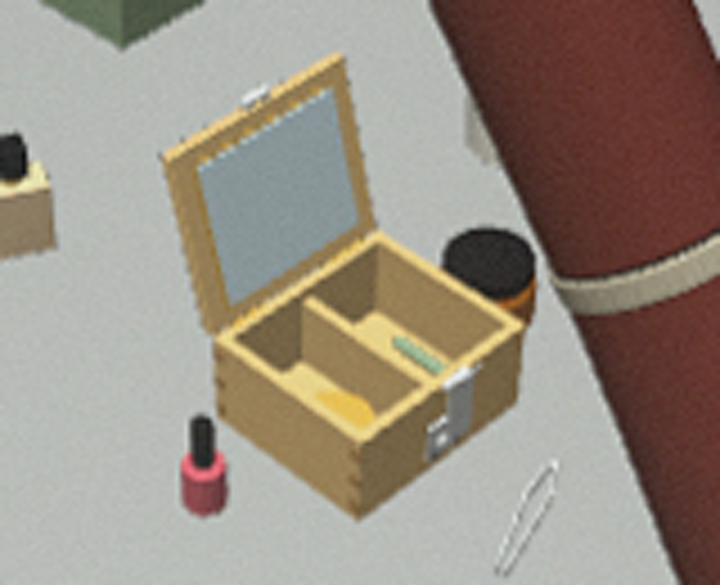

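```bash
cat > h.py <<'E'
import numpy as np
K={'scene':(410.2486,248.7163,190.078),'side':(470.6742,256.7129,187.1411)}
P={'scene':np.array([[0.02223857,0.7835838,-0.62088797,1.25947026],[0.99974525,-0.01503334,0.0168356,-0.17393449],[0.00385808,-0.6211042,-0.7837185,1.01159599]]),
'side':np.array([[-0.72560204,-0.48278876,0.49032306,-0.15668317],[-0.6881013,0.51350909,-0.51266463,0.52682545],[-0.00427663,-0.70938243,-0.70481081,0.99524569]])}
def ray(n,u,v):
    f,cx,cy=K[n];d=P[n][:,:3]@np.array([(u-cx)/f,(v-cy)/f,1]);return P[n][:,3],d/np.linalg.norm(d)
def plane(n,u,v,z):
    o,d=ray(n,u,v);return (o+d*(z-o[2])/d[2])
def tri(a,b):
    o1,d1=ray('scene',*a);o2,d2=ray('side',*b)
    s=np.linalg.lstsq(np.c_[d1,-d2],o2-o1,rcond=None)[0];p,q=o1+d1*s[0],o2+d2*s[1];return (p+q)/2,np.linalg.norm(p-q)
def S(x,y): return (150+x/3.75-.37,140+y/3.75-.37)
def D(x,y): return (195+x/4.5-.39,100+y/4.5-.39)
E
python3 - <<'E'
from h import *
np.set_printoptions(precision=4,suppress=True)
for n,q in dict(fl=(360,440),fr=(522,325),bl=(218,340),br=(378,235)).items(): print('side',n,plane('side',*D(*q),.075))
for n,q in dict(fr=(203,92),fl=(384,93)).items(): print('scene',n,plane('scene',*S(*q),.075))
for n,q in dict(br=(195,269),bl=(382,272)).items(): print('scene base',n,plane('scene',*S(*q),.003))
print('lid edge bar',tri(S(272,147),D(256,94)))
print('lid corner -y',tri(S(167,150),D(342,56)),'+y',tri(S(383,150),D(165,158)))
print('polish',plane('scene',*S(448,170+60),.01),plane('side',*D(205,500),.0)); 
print('polish top',tri(S(451,175),D(203,420)))
print('jar top',plane('scene',*S(128,185),.052),plane('side',*D(490,260),.052))
print('perf',tri(S(345,485),((12+0)/4.5+195,100+150/4.5)))
E
```

```text
side fl [ 0.421  -0.1472  0.075 ]
side fr [ 0.4138 -0.2935  0.075 ]
side bl [ 0.5451 -0.151   0.075 ]
side br [ 0.5391 -0.2966  0.075 ]
scene fr [ 0.4135 -0.2893  0.075 ]
scene fl [ 0.4174 -0.1414  0.075 ]
scene base br [ 0.5395 -0.2959  0.003 ]
scene base bl [ 0.5454 -0.1458  0.003 ]
lid edge bar (array([ 0.5827, -0.2251,  0.2068]), np.float64(0.0031207091237292917))
lid corner -y (array([ 0.5775, -0.2978,  0.1994]), np.float64(0.0036788072627437244)) +y (array([ 0.5833, -0.1484,  0.2017]), np.float64(0.0009887404694526923))
polish [ 0.5095 -0.0912  0.01  ] [ 0.5044 -0.0954  0.    ]
polish top (array([ 0.5028, -0.0928,  0.0744]), np.float64(0.003636068396928286))
jar top [ 0.4913 -0.3473  0.052 ] [ 0.4842 -0.3495  0.052 ]
perf (array([ 0.7747, -0.1797,  0.084 ]), np.float64(0.005325882141978918))
```

Emit:
drive_tool --pt "0 10 0 0 0 0 -1" --pt "0 5 0 0 0 0 -1" --pt "0 0 0 0 0 0 -1" --pt "0 0 0 0 0 0 -1" --pt "-28 0 0 0 0 0 -1" --pt "-28 0 0 0 0 0 -1" --pt "-28 0 0 0 0 0 -1" --pt "-28 0 0 0 0 0 -1" --pt "-28 0 0 0 0 0 -1" --pt "-28 0 0 0 0 0 -1" --pt "-28 0 0 0 0 0 -1" --pt "-28 0 0 0 0 0 -1" --pt "0 0 20 0 0 0 -1" --pt "0 0 20 0 0 0 -1" --pt "0 0 20 0 0 0 -1" --pt "0 0 0 0 0 0 -1" --pt "0 0 0 0 0 0 -1" --force 40

```text
clock: 1.57
position: [0.664, -0.2236, 0.1702]
tcp_rot: [-0.002, 0.707, 0.707, -0.001]
wrist_force: [0.5, -0.5, -0.3]
grip_width: -0.002
```

Run:
```python
from station import r, optics, order
import cv2
s=r.get_state();print({k:s[k].round(3) if hasattr(s[k],'round') else s[k] for k in('clock','position','tcp_rot','wrist_force','grip_width')})
a=optics.grab_frame('scene')["frame"][100:290,140:330,::-1];b=optics.grab_frame('side')["frame"][60:250,150:340,::-1]
import numpy as np
cv2.imwrite("pics/m1.png",cv2.resize(np.hstack([a,b]),None,fx=2.1,fy=2.1,interpolation=2))
```

```text
{'clock': 1.5667, 'position': array([ 0.664, -0.224,  0.17 ]), 'tcp_rot': array([-0.002,  0.707,  0.707, -0.001]), 'wrist_force': array([ 0.52 , -0.506, -0.31 ]), 'grip_width': -0.0016707787733826471}
```

View pics/m1.png

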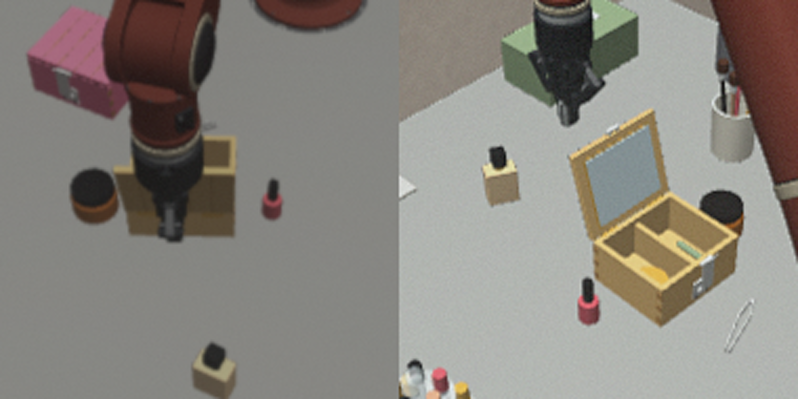

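The closed fingers are behind the lid's outer face, at scene crop (172,225), and clear of the jar, polish and perfume. I'll raise them slightly and approach.

Emit:
drive_tool --pt "0 -14 -12 0 0 0 -1" --pt "0 -14 0 0 0 0 -1" --pt "0 -10 0 0 0 0 -1" --pt "0 -5 0 0 0 0 -1" --pt "0 -5 0 0 0 0 -1" --pt "0 -5 0 0 0 0 -1" --pt "0 -5 0 0 0 0 -1" --pt "0 0 0 0 0 0 -1"

```text
clock: 2.33
position: [0.6063, -0.2242, 0.1835]
tcp_rot: [-0.0, 0.707, 0.707, -0.0]
wrist_force: [-0.3, -0.4, -0.2]
grip_width: 0.001
```

Emit:
drive_tool --pt "0 -5 0 0 0 0 -1" --pt "0 -5 0 0 0 0 -1" --pt "0 -5 0 0 0 0 -1" --pt "0 -5 0 0 0 0 -1" --pt "0 -5 0 0 0 0 -1" --pt "0 -5 0 0 0 0 -1"

```text
clock: 2.83
position: [0.5767, -0.224, 0.1835]
tcp_rot: [0.0, 0.707, 0.707, 0.0]
wrist_force: [2.7, 0.5, 0.8]
grip_width: 0.001
```

```bash
cat > look.py <<'E'
from station import r, optics, order
import cv2,sys, numpy as np
s=r.get_state();print({k:s[k].round(4) if hasattr(s[k],'round') else s[k] for k in('clock','position','wrist_force')})
a=optics.grab_frame('scene')["frame"][130:260,160:290,::-1];b=optics.grab_frame('side')["frame"][90:220,210:340,::-1]
cv2.imwrite("pics/%s.png"%sys.argv[1],cv2.resize(np.hstack([a,b]),None,fx=3,fy=3,interpolation=2))
E
python3 look.py m2
```

```text
{'clock': 2.8333, 'position': array([ 0.5767, -0.224 ,  0.1835]), 'wrist_force': array([2.6804, 0.5201, 0.8454])}
```

View pics/m2.png

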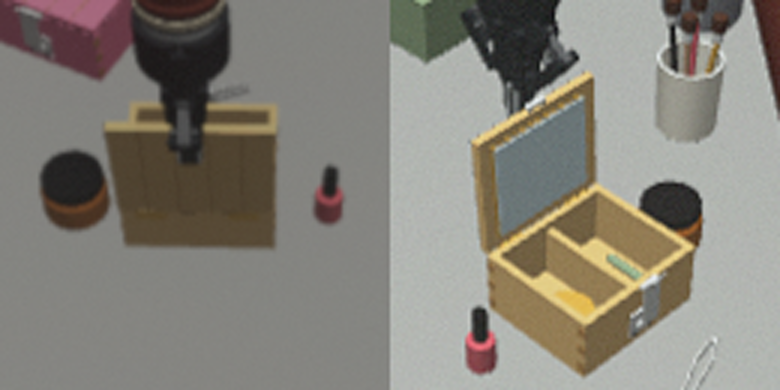

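Emit:
drive_tool --pt "0.2 -6.3 0.2 0 0 0 -1" --pt "0.2 -6.3 0.2 0 0 0 -1" --pt "0.2 -6.3 0.2 0 0 0 -1" --pt "0.2 -6.3 0.2 0 0 0 -1" --pt "0.2 -6.3 0.3 0 0 0 -1" --pt "0.2 -6.3 0.5 0 0 0 -1" --pt "0.2 -5.2 1.4 0 0 0 -1" --pt "0.2 -5.2 1.6 0 0 0 -1" --pt "0.2 -5.1 1.8 0 0 0 -1" --pt "0.2 -5.0 1.9 0 0 0 -1" --pt "0.2 -5.0 2.0 0 0 0 -1" --pt "0.2 -5.0 2.1 0 0 0 -1"

```text
clock: 3.93
position: [0.508, -0.2217, 0.1707]
tcp_rot: [-0.0, 0.707, 0.707, -0.0]
wrist_force: [0.9, -0.5, 0.7]
grip_width: 0.002
```

```bash
python3 look.py m3
```

```text
{'clock': 3.9333, 'position': array([ 0.508 , -0.2217,  0.1707]), 'wrist_force': array([ 0.9411, -0.4894,  0.7127])}
```

View pics/m3.png

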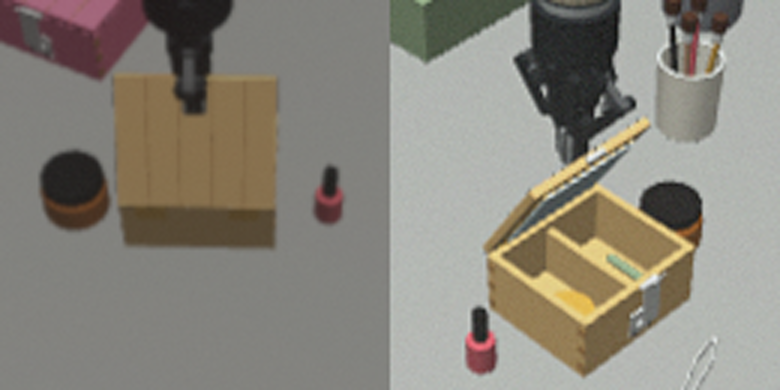

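Emit:
drive_tool --pt "0.2 -4.8 2.6 0 0 0 -1" --pt "0.2 -4.6 2.9 0 0 0 -1" --pt "0.2 -4.4 3.0 0 0 0 -1" --pt "0.2 -4.2 3.2 0 0 0 -1" --pt "0.2 -4.0 3.3 0 0 0 -1" --pt "0.2 -3.7 3.4 0 0 0 -1" --pt "0.2 -3.0 3.2 0 0 0 -1" --pt "0.1 -2.9 3.3 0 0 0 -1" --pt "0.1 -2.8 3.3 0 0 0 -1" --pt "0.1 -2.6 3.4 0 0 0 -1" --pt "0.1 -2.5 3.4 0 0 0 -1" --pt "0.1 -2.0 3.0 0 0 0 -1" --pt "0.1 -2.0 3.2 0 0 0 -1" --pt "0.1 -1.8 3.2 0 0 0 -1" --pt "0.1 -1.6 3.2 0 0 0 -1" --pt "0.1 -1.5 3.2 0 0 0 -1" --pt "0.1 -1.5 3.2 0 0 0 -1" --pt "0 0 0 0 0 0 -1"

```text
clock: 5.53
position: [0.4582, -0.219, 0.1162]
tcp_rot: [-0.001, 0.707, 0.707, -0.0]
wrist_force: [0.2, 0.2, 0.5]
grip_width: -0.002
```

```bash
python3 look.py m4
```

```text
{'clock': 5.5333, 'position': array([ 0.4582, -0.219 ,  0.1162]), 'wrist_force': array([0.1714, 0.2354, 0.5   ])}
```

View pics/m4.png

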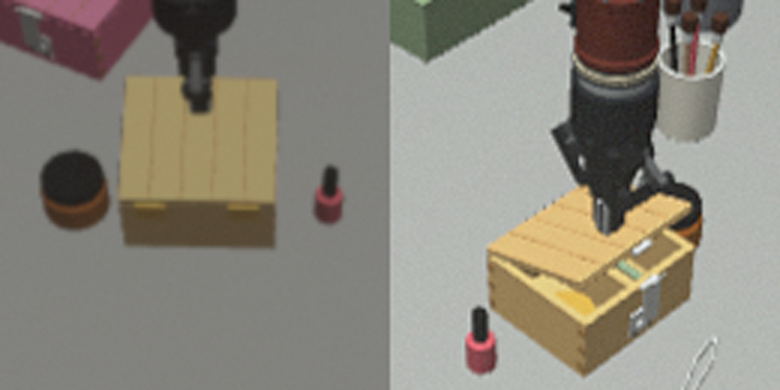

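Emit:
drive_tool --pt "0 0 -6 0 0 0 -1" --pt "0.5 -9 -5 0 0 0 -1" --pt "0.5 -9 0 0 0 0 -1" --pt "0 0 3 0 0 0 -1" --pt "0 0 3 0 0 0 -1" --pt "0 0 3 0 0 0 -1" --pt "0 0 3 0 0 0 -1" --pt "0 0 3 0 0 0 -1" --pt "0 0 3 0 0 0 -1" --pt "0 0 3 0 0 0 -1" --pt "0 0 3 0 0 0 -1" --pt "0 0 3 0 0 0 -1" --pt "0 0 2 0 0 0 -1" --pt "0 0 2 0 0 0 -1" --pt "0 0 0 0 0 0 -1"

```text
clock: 6.88
position: [0.4407, -0.2181, 0.0965]
tcp_rot: [-0.0, 0.707, 0.707, -0.0]
wrist_force: [-0.7, 0.1, 0.5]
grip_width: 0.001
```

```bash
python3 look.py m5
```

```text
{'clock': 6.8833, 'position': array([ 0.4407, -0.2181,  0.0965]), 'wrist_force': array([-0.6806,  0.1347,  0.5273])}
```

View pics/m5.png

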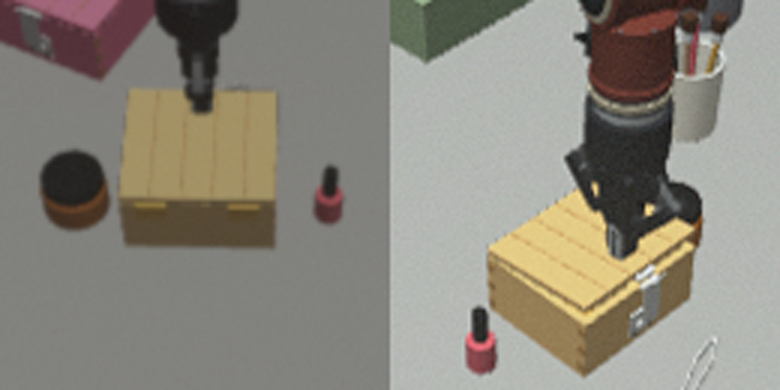

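The lid is at about 0.1 rad with the bar just above the clip nose, seen at side crop (647,270). Next is the press.

Emit:
drive_tool --pt "0 0 1 0 0 0 -1" --pt "0 0 1 0 0 0 -1" --pt "0 0 1 0 0 0 -1" --pt "0 0 1 0 0 0 -1" --pt "0 0 0 0 0 0 -1"

```text
clock: 7.4
position: [0.4407, -0.2183, 0.0938]
tcp_rot: [0.0, 0.707, 0.707, -0.0]
wrist_force: [-1.8, 0.8, 8.5]
grip_width: 0.002
```

Emit:
drive_tool --pt "0 0 1 0 0 0 -1" --pt "0 0 1 0 0 0 -1" --pt "0 0 1 0 0 0 -1" --pt "0 0 0 0 0 0 -1"

```text
clock: 7.73
position: [0.4402, -0.2182, 0.0901]
tcp_rot: [-0.0, 0.707, 0.707, -0.0]
wrist_force: [-1.2, 0.7, 3.7]
grip_width: -0.003
```

Emit:
drive_tool --pt "0 0 1 0 0 0 -1" --pt "0 0 1 0 0 0 -1" --pt "0 0 1 0 0 0 -1" --pt "0 0 0 0 0 0 -1"

```text
clock: 8.07
position: [0.4411, -0.2182, 0.0865]
tcp_rot: [0.0, 0.707, 0.707, 0.0]
wrist_force: [0.0, 1.0, -0.8]
grip_width: -0.001
```

Emit:
drive_tool --pt "0 0 1 0 0 0 -1" --pt "0 0 1 0 0 0 -1" --pt "0 0 1 0 0 0 -1" --pt "0 0 0 0 0 0 -1"

```text
clock: 8.4
position: [0.4413, -0.2182, 0.0849]
tcp_rot: [0.0, 0.707, 0.707, 0.0]
wrist_force: [-1.6, 0.9, 9.0]
grip_width: 0.001
```

Emit:
drive_tool --pt "0 0 1 0 0 0 -1" --pt "0 0 1 0 0 0 -1" --pt "0 0 0 0 0 0 -1"

```text
clock: 8.65
position: [0.4413, -0.2182, 0.0846]
tcp_rot: [0.001, 0.707, 0.707, 0.0]
wrist_force: [-4.5, 2.3, 22.8]
grip_width: -0.003
```

```bash
python3 look.py m6
```

```text
{'clock': 8.65, 'position': array([ 0.4413, -0.2182,  0.0846]), 'wrist_force': array([-4.5102,  2.2874, 22.8019])}
```

View pics/m6.png

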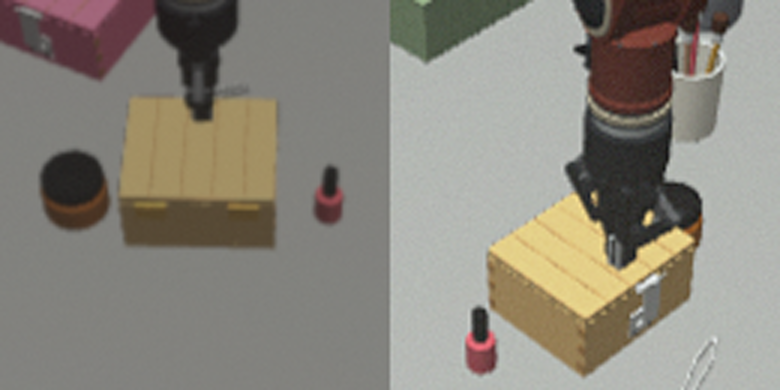

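The press bottomed out hard at z=0.0846 with 23 N, and the lid lies on the rim with the clip over it. I'll lift off and check.

Emit:
drive_tool --pt "0 0 -3 0 0 0 -1" --pt "0 0 -6 0 0 0 -1" --pt "0 0 -15 0 0 0 -1" --pt "0 0 -25 0 0 0 -1" --pt "0 0 -25 0 0 0 -1" --pt "0 0 -25 0 0 0 -1" --pt "0 15 -25 0 0 0 -1" --pt "0 25 -15 0 0 0 -1" --pt "0 25 0 0 0 0 -1" --pt "0 25 0 0 0 0 -1" --pt "0 0 0 0 0 0 -1" --pt "0 0 0 0 0 0 -1" --pt "0 0 0 0 0 0 -1"

```text
clock: 9.83
position: [0.5298, -0.2182, 0.2202]
tcp_rot: [-0.001, 0.707, 0.707, -0.001]
wrist_force: [-0.7, 0.2, 0.2]
grip_width: 0.001
```

```bash
python3 look.py m7
```

```text
{'clock': 9.8333, 'position': array([ 0.5298, -0.2182,  0.2202]), 'wrist_force': array([-0.7119,  0.2177,  0.1503])}
```

View pics/m7.png

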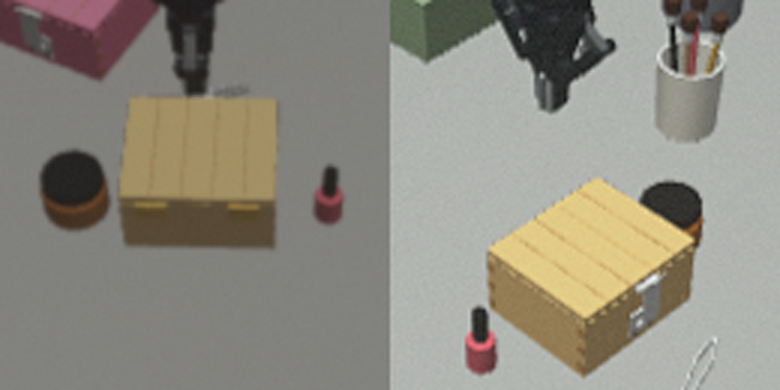

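The lid is flat and shut after release, with the clip over the bar at side crop (648,290). The box base corners are at the same pixels as before, and nothing touches the robot.

Run:
```python
from station import r, optics, order
print(order.sign_off())
```

```text
the job is handed in; nothing more can be done
None
```

The bamboo box is shut: the lid lies flat on the rim and the clip is over its catch bar. I handed the job in at about 9.8 s; no verdict is reported.

- **Closing:** I pushed the lid over from behind with the closed fingertips and brought it down along its arc at about 0.6 rad/s or less. I then pressed near the front edge. The force rose to about 8.5 N and fell away as the bar passed the clip nose. The press bottomed out at z ≈ 0.085 m, the height of a shut lid, with 23 N at the end.
- **Last checks:** After I lifted off, both cameras showed no visible lid gap, and the box, jar and polish in the same place as before. The perfume, ring dish, carousel and whole brush pot were outside that last cropped view, but the arm never came near them. The wrist force was back near zero with the arm clear. I judged the lid and clip angles from the images, not from a joint reading. No check failed or disagreed.

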